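# Load a valve housing into a hinged reaming jig and close it up: leaf, swing bolt, knob

## Task

Load the valve housing that has no cream sleeve into the empty reaming jig: flat in the nest, turret end foremost and right home against the end stop. Then close the jig up: swing the leaf down over the housing, swing the bolt up into the leaf's slot, and screw the red T-knob down clockwise until the leaf is pulled fully down and the knob is firmly hand-tight, without overtightening it. Leave the other housings and the oil bottle beside them alone.

Things in the scene. Friction and masses are not known exactly. Their poses are not given: they have to be found in the camera images.
- housing_bare: Valve housing to load: aluminium block 30 wide (x: grip here), 45 long (y from -21 to +24 mm), 22 high, with a round turret of 23 mm diameter on top (centre y = +9.5 mm, top at z = 31 mm) whose bore is empty, without a cream sleeve. About 0.16 kg. Origin on its underside, z up, +y towards the turret end; a plug sticks out 4 mm at the -y end.
- housing_sleeved_a: A housing of the same shape that already has a cream sleeve in its turret (37 mm high in all): a bystander. Same frame as the bare one.
- housing_sleeved_b: Second housing with a cream sleeve, a bystander. Same frame.
- oil_bottle: White oil bottle with a red cap, 38 mm diameter, 105 mm high, a bystander. Origin under its centre.
- nest (a point): Point on the jig's nest floor, 14 mm above the bench, for the housing's origin; x runs from the jig's front (robot side) to its hinge, z up; the housing's +y lies along this x. End stop: 14 high, face at x = +24 mm. Side rails 5 mm high, x = -28 to +24: inner faces at y = +-16.5 mm at the floor, leaning out 30 deg as a lead-in (+-19.5 mm at the top). The floor is flat and open to the front.
- jig: Reaming jig bolted to the bench, steel base 160 x 84 x 14 mm. Origin under its middle, axes as the nest's (nest point at x = -8 mm). Leaf rest posts 9 mm thick, top at z = 52 mm, at x = -72, y = +-20.5 mm. Hinge cheeks, top at z = 65 mm, at x = +56 to +78, y = +-24 to +-34 mm. Lugs of the bolt, top at z = 30 mm, at x = -80 to -64, y = +-7 to +-14 mm.
- leaf: Hinged leaf, aluminium, 10 mm thick. Origin mid-thickness on the hinge axis (along y, 57 mm above the bench); nose at x = -144 mm; z out of its upper face. Shut: level, axes as the nest's. Opens up to 1.2 rad, leaning over the nest: a tool coming straight down hits it. Stiff hinge (0.45 N m), stays where left. Pushed down (12 N on the nose) it springs up 0.01 to 0.02 rad: the knob must hold it.
- leaf_nose (a point): Middle of the leaf's front edge, on its upper face, 144 mm from the hinge axis; axes as the leaf's. From here a slot 13 mm wide for the bolt runs 13 mm back (+x); behind it the nose is solid, 60 mm wide, to 39 mm.
- bush: Spring-loaded steel bush in the leaf, 17 mm diameter, 8 mm proud of its underside; lands on the turret just before the leaf is down and presses with about 20 N when it is. Origin in the middle of its lower rim, z along its axis out of the leaf's upper face.
- bolt_pivot (a point): Middle of the swing bolt's pivot axis, which runs along the jig's y at the jig's front, 22 mm above the bench; axes as the nest's.
- bolt (a joint): Angle of the swing bolt, an 8 mm steel rod, 64 mm long, with the knob on it: 0 = upright, in the slot of the shut leaf (end of travel); grows as it leans out towards the robot, at most 1.15 rad. Stiff pivot (0.08 N m), stays where left. Push it up by the knob from the robot's side.
- knob: Red T-knob on the bolt. Origin on the bolt's axis at the underside of its washer (23 mm diameter), 42 to 46 mm from the pivot; z to the bolt's free end. T-bar 42 long (y), 12 thick (x: grip here), 8.5 to 22.5 mm above the origin. Clockwise screws it down 2.5 mm per rad, 1.2 to 3 rad in all. Torque 0.07 N m free, 0.1 as the spring yields, then rising: hand-tight is 0.25, over 0.35 too much.

How it is judged:
By the outcome, as a careful person would: the job done as asked, in the order asked, and still so for the second after the job is handed in, with the robot touching nothing.
It also fails if it takes over 72 s, if anything falls off the work surface, if the arm or the gripper's body presses on something with over 40 N, if the wrist force passes 120 N, or if a joint passes its speed limit or range.

## Robot

A 6-joint arm with a two-finger parallel gripper is mounted at the origin on a cart in front of the work surface, level with it; the furniture and walls round the work are solid. World frame = base frame: x ahead of the robot, y to its left, z up, the work surface at z = 0. Lengths are in m, angles in rad, forces in N, time in s.
With the tool pointing down it reaches from about 0.35 to 0.775 m from the base axis. Payload 5.5 kg.
Tool frame: the origin (TCP) lies midway between the tips of the shut fingers; the grasp point (between the pads) lies 19 mm behind it; z points along the fingers, y is the line along which they close (so a half turn about z gives the same grasp; the last joint's range is limited). The gripper opens to 85 mm and grips with 20 to 120 N. Pads are 22 mm wide; open, the fingers measure 114 mm over their backs; the gripper's body (76 mm by 85 mm) begins 54 mm behind the grasp point. The pads swing forward as they close: fully open they stand 13 mm farther back than shut.
Start: joints at [-1.371, 0.313, 0.046, 1.304, 0, 1.431], TCP at [0.192, -0.542, 0.231] pointing down, gripper open.
Joint ranges: [-2.76, 2.76], [-0.86, 1.69], [-1.03, 1.26], [-2.2, 2.34], [-1.47, 1.5], [-3.14, 3.14]. Speed limits (rad/s): [2.57, 2.57, 3.14, 3.14, 3.14, 3.14].

## Interface

Orientations are given as a unit quaternion [x, y, z, w].
In Python, from workcell import arm, cams, order gives the robot as it stands.
- The arm moves only by the shell command python3 -m jog 'ROWS' [FORCE]. ROWS is JSON, a list of rows, each a list of 5 numbers: the shift along the tool's x, y, z in cm, then the turn about the tool's z in rad, then the gripper command: -1 is shut, 1 is fully open, values between are in proportion. A call has 1 to 20 rows; each row is the pose to reach, as a shift and turn from the pose commanded when the call began, along the tool's axes at that moment; what a row does not reach only later rows make up. A row lasts 1/10 s, in which the tool goes at most 50 mm and 8.59 degrees, less where a joint would pass 70% of its speed; a pose out of reach is approached as far as the arm can. A call with a gripper value outside its range is refused whole. The fingers move at their own pace and stop on an object; FORCE is the grip in N (left out, the last holds). Time passes only in rows, so rows that repeat a pose let the fingers close. It gives the time, the measured TCP pose, the force, the opening and the grip force at its end, in the units of the state.
- arm.sense(): the state, without advancing time (a new reading comes with each control period).
- cams.grab_frame(name): name is "scene" or "top" or "wrist"; returns the picture (420x560x3 uint8, blue, green, red); there is no depth.
- cams.get_calibration(name): a dict with "intrinsics" (3x3 intrinsics, pixels), "R" (3x3) and "t" (3): a world point X has camera coordinates R X + t. Camera axes: x right, y down, z forward; pixel columns grow to the right and rows downward; lengths in m; the calibration is good to about 2 mm. A picture is of the moment at which its call begins: read the wrist's pose just before it. get_calibration takes no time and is no camera call; for the wrist camera it gives the pose at the moment of the call.
- order.sign_off(): hands the job in; it is judged then, once.
The state is a dict: "time": time; "q": joint angles; "qd": joint speeds; "joint_efforts": joint torques, N m; "eef_pos": TCP position; "eef_rot": TCP orientation; "ft_force": force on the tool from outside, world axes, zero at the start; "moment": the same for the moment, N m; "opening": finger opening in m; "grasp_force": force on a finger pad.
Only numpy, scipy, OpenCV 4.12 (cv2) and the standard library are available. Lean on these libraries where they do the work, as an engineer would, in place of code of your own. Each camera call takes 0.05 s, during which the arm holds its last target. There are 200 camera calls.

## Working session

There is one attempt and no reset: what is moved stays moved. The work goes in short steps, Python scripts to look and compute and a shell command to move; the robot and the scene stay as the last step left them, time stands still between calls to the robot, and variables do not carry over. Pictures are saved under pics/ and viewed, at most 10 in all, crops included, and the job is handed in when it is done.

```bash
ls; mkdir -p pics; python3 - <<'E'
from workcell import arm,cams
import cv2,numpy as np
s=arm.sense();print(s)
a=cams.grab_frame("scene");b=cams.grab_frame("top")
cv2.imwrite("pics/scene0.png",a);cv2.imwrite("pics/top0.png",b)
for n in("scene","top"):
    c=cams.get_calibration(n);print(n,c)
E
```

```text
pics
{'time': 0.0, 'q': array([-1.37059987e+00,  3.13996864e-01,  4.49633804e-02,  1.30357239e+00,
       -4.38228167e-05,  1.43115323e+00]), 'qd': array([ 0.00140772,  0.00027567,  0.00025495,  0.00022986, -0.00186566,
       -0.0006718 ]), 'joint_efforts': array([ 6.04411780e-04, -4.80620885e+01,  2.98536891e+01,  1.92417571e-02,
        8.49706908e-06, -6.10279443e-06]), 'eef_pos': array([ 0.19152103, -0.54162738,  0.23040449]), 'eef_rot': array([ 9.85597929e-01,  1.69103234e-01, -4.92907287e-05, -9.03696101e-04]), 'ft_force': array([-0.10358895, -0.26475624, -0.42343562]), 'moment': array([ 0.03053993, -0.05535287, -0.03223466]), 'grasp_force': 0.0, 'opening': 0.08536406623419164}
scene {'intrinsics': array([[465.30889802,   0.        , 274.25312321],
       [  0.        , 465.30889802, 212.72257995],
       [  0.        ,   0.        ,   1.        ]]), 'R': array([[-7.00892439e-01, -7.13266960e-01,  1.81196680e-04],
       [-5.58839400e-01,  5.48986159e-01, -6.21540604e-01],
       [ 4.43224903e-01, -4.35734370e-01, -7.83381928e-01]]), 't': array([0.28793515, 0.47203171, 0.85442821])}
top {'intrinsics': array([[432.32764063,   0.        , 276.51450548],
       [  0.        , 432.32764063, 208.45572899],
       [  0.        ,   0.        ,   1.        ]]), 'R': array([[-0.02770252, -0.99951456,  0.01425533],
       [-0.9807231 ,  0.02441666, -0.19387114],
       [ 0.19342896, -0.01935125, -0.98092343]]), 't': array([-0.18800685,  0.59972419,  0.94441135])}
```

View pics/top0.png

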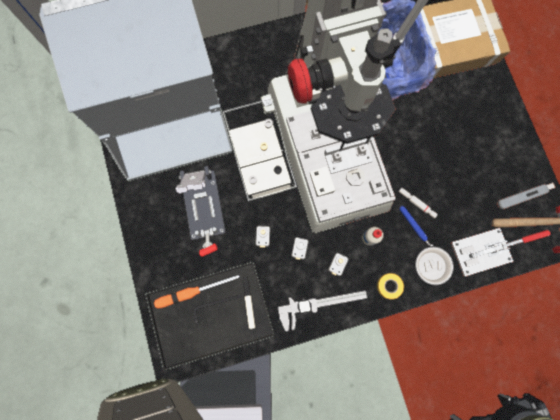

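View pics/scene0.png

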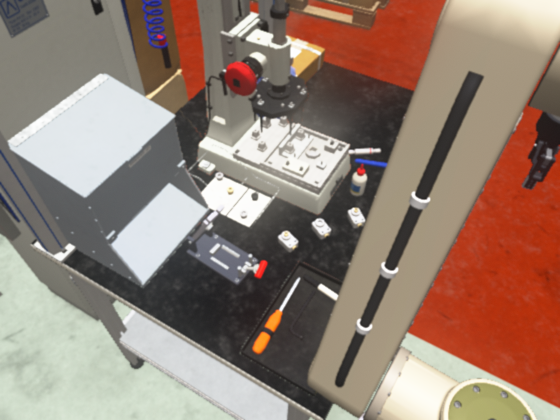

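The top view shows the jig at about (203,207) with its knob at (208,250). The three housings are at (263,236), (300,247) and (339,264), and the bottle is at (373,236). The next picture is an enlarged crop to tell which housing has no sleeve.

```bash
cat > h.py <<'E'
import numpy as np, cv2
from workcell import arm,cams
def ray(c,uv):
    d=c["R"].T@np.linalg.solve(c["intrinsics"],[uv[0],uv[1],1.]); return -c["R"].T@c["t"],d
def onz(c,uv,z):
    o,d=ray(c,uv); return o+d*(z-o[2])/d[2]
def proj(c,X):
    p=c["intrinsics"]@(c["R"]@np.asarray(X,float)+c["t"]); return p[:2]/p[2]
def two(c1,u1,c2,u2):
    o1,d1=ray(c1,u1);o2,d2=ray(c2,u2);s=np.linalg.lstsq(np.c_[d1,-d2],o2-o1,rcond=None)[0]
    a,b=o1+s[0]*d1,o2+s[1]*d2; return (a+b)/2,np.linalg.norm(a-b)
E
python3 - <<'E'
from h import *
b=cv2.imread("pics/top0.png");a=cv2.imread("pics/scene0.png")
x=cv2.resize(b[160:290,165:395],None,fx=3.4,fy=2.3*1.478,interpolation=cv2.INTER_CUBIC)[:300]
b1=cv2.resize(b[160:280,160:270],(400,436),interpolation=cv2.INTER_CUBIC)
b2=cv2.resize(b[220:285,245:355],(400,236),interpolation=cv2.INTER_CUBIC)
a2=cv2.resize(a[195:255,270:380],(400,218),interpolation=cv2.INTER_CUBIC)
a1=cv2.resize(a[200:290,180:280],(400,360),interpolation=cv2.INTER_CUBIC)
L=np.vstack([b1,np.zeros((164,400,3),np.uint8)]);R=np.vstack([b2,a2,np.zeros((146,400,3),np.uint8)])
cv2.imwrite("pics/crop0.png",np.hstack([L,R]))
c=cams.get_calibration("top")
for uv in [(203,207),(263,236),(300,247),(339,264),(373,236)]: print(uv,onz(c,uv,.02).round(3))
E
```

```text
(203, 207) [ 0.61  -0.027  0.02 ]
(263, 236) [ 0.536 -0.17   0.02 ]
(300, 247) [ 0.508 -0.258  0.02 ]
(339, 264) [ 0.465 -0.348  0.02 ]
(373, 236) [ 0.529 -0.434  0.02 ]
```

View pics/crop0.png

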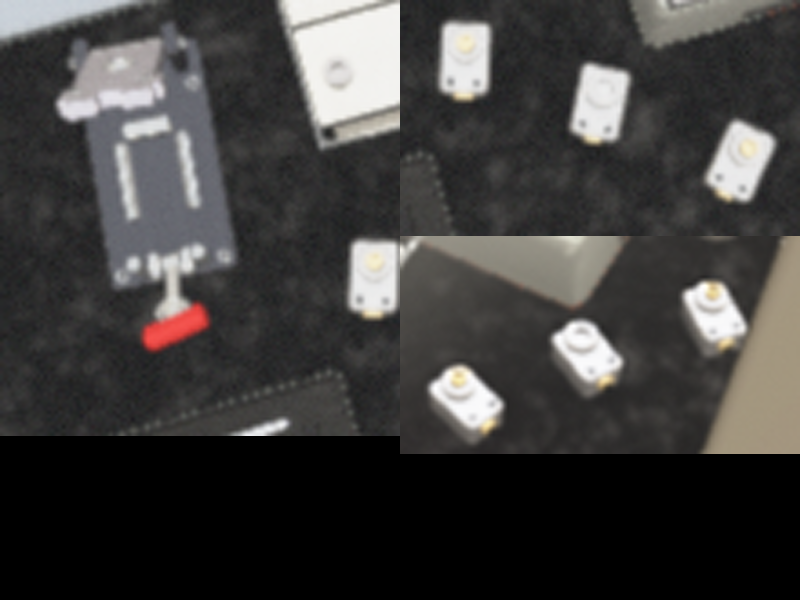

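The middle housing, at about (0.508, -0.258), is the bare one; the outer two show cream sleeves. The leaf stands open at the jig's far end, and the bolt leans out towards the robot with the red bar slightly askew.

```bash
cat >> h.py <<'E'
def pose():
    s=arm.sense(); a,b=s["eef_rot"][:2]; return s,2*np.arctan2(b,a)
def plan(p,psi):
    s,y=pose(); d=np.asarray(p)-s["eef_pos"]; c,n=np.cos(y),np.sin(y)
    t=(y-psi+np.pi)%(2*np.pi)-np.pi
    q6=s["q"][5]+ (np.arctan2(p[1],p[0])-s["q"][0])+t
    print("shift cm",np.round([c*d[0]+n*d[1],n*d[0]-c*d[1],-d[2]][:3]*np.array(100.),2),"turn",round(t,3),"psi now",round(y,3),"q6 end",round(q6,2))
E
python3 - <<'E'
from h import *
s,y=pose();w=cams.get_calibration("wrist")
x=np.array([np.cos(y),np.sin(y),0]);yy=np.array([np.sin(y),-np.cos(y),0]);z=np.array([0,0,-1.])
o=-w["R"].T@w["t"]-s["eef_pos"];T=np.c_[x,yy,z]
print("cam in tool",T.T@o,"\naxes",(T.T@w["R"].T).round(2),w["intrinsics"][0,0])
t=cams.get_calibration("top");c=cams.get_calibration("scene")
# box door / cabinet heights, hand-picked corners
for n,u,v in [("door lowL",(122,178),(140,283)),("door lowR",(230,160),(210,218)),("cab topfrontL",(103,138),(92,193)),("cab topfrontR",(217,72),(180,125))]: print(n,two(t,u,c,v))
im=cv2.imread("pics/top0.png");sc=cv2.imread("pics/scene0.png")
def red(i,r):
    x0,y0,x1,y1=r;m=np.zeros(i.shape[:2],np.uint8);h=cv2.cvtColor(i,cv2.COLOR_BGR2HSV)
    m[y0:y1,x0:x1]=(((h[...,0]<8)|(h[...,0]>172))&(h[...,1]>140)&(h[...,2]>80))[y0:y1,x0:x1]
    M=cv2.moments(m,True);return (M['m10']/M['m00'],M['m01']/M['m00']),M['m00']
a,b=red(im,(190,230,225,262)),red(sc,(245,250,275,285));print(a,b,two(t,a[0],c,b[0]))
# housing bare: white blob top
g=im.min(2);m=np.zeros_like(g);m[232:264,286:315]=(g[232:264,286:315]>120)
k=cv2.findContours(m,0,2)[0];k=max(k,key=cv2.contourArea);r=cv2.minAreaRect(k);bx=cv2.boxPoints(r)
print(r,[onz(t,p,.022).round(4) for p in bx])
plan([.50,-.256,.17],-.2);plan([.50,-.256,.17],2.94)
E
```

```text
cam in tool [ 6.63029272e-02  1.25967053e-04 -1.43550818e-01] 
axes [[ 0.   -0.96 -0.26]
 [ 1.    0.   -0.  ]
 [ 0.   -0.26  0.96]] 324.56510382380475
door lowL (array([0.68185845, 0.16386549, 0.03501992]), np.float64(0.0034144459353782335))
door lowR (array([ 0.73857882, -0.08888658, -0.00709887]), np.float64(0.006222426497498702))
cab topfrontL (array([0.71678357, 0.14204586, 0.28372444]), np.float64(0.06317494095084016))
cab topfrontR (array([ 0.82304569, -0.09483223,  0.2619197 ]), np.float64(0.016209513131498814))
((207.86363636363637, 250.12878787878788), 132.0) ((260.7931034482759, 268.951724137931), 145.0) (array([ 0.50104971, -0.04583926,  0.06537103]), np.float64(0.0006281412168216611))
((299.48077392578125, 248.09616088867188), (13.532012939453125, 20.78830909729004), 11.309932708740234) [array([ 0.4845, -0.235 ,  0.022 ]), array([ 0.5327, -0.2464,  0.022 ]), array([ 0.5255, -0.2778,  0.022 ]), array([ 0.4774, -0.2661,  0.022 ])]
shift cm [ 38.6  -16.65   6.05] turn 0.54 psi now 0.34 q6 end 2.87
shift cm [ 38.6  -16.65   6.05] turn -2.6 psi now 0.34 q6 end -0.27
```

```bash
python3 -m jog '[[4,-2,1,-0.15,0.2],[8,-4,2,-0.3,0.2],[12,-6,3,-0.45,0.2],[16,-8,4,-0.6,0.2],[20,-10,5,-0.75,0.2],[24,-11,6,-0.9,0.2],[27,-12,7,-1.05,0.2],[30,-13,8,-1.2,0.2],[33,-14,9,-1.35,0.2],[35,-15,10,-1.5,0.2],[37,-16,10.5,-1.65,0.2],[38.6,-16.6,11,-1.8,0.2],[38.6,-16.6,11,-1.95,0.2],[38.6,-16.6,11,-2.1,0.2],[38.6,-16.6,11,-2.25,0.2],[38.6,-16.6,11,-2.4,0.2],[38.6,-16.6,11,-2.55,0.2],[38.6,-16.6,11,-2.6,0.2],[38.6,-16.6,11,-2.6,0.2],[38.6,-16.6,11,-2.6,0.2]]' 40
python3 - <<'E'
from h import *
w=cams.get_calibration("wrist");s,y=pose();a=cams.grab_frame("wrist");t=cams.grab_frame("top")
cv2.imwrite("pics/w1.png",a);cv2.imwrite("pics/top1.png",t);np.save("w1.npy",w,allow_pickle=True);print(s["eef_pos"],y)
E
```

```text
time: 2.1
eef_pos: [0.5, -0.2569, 0.121]
eef_rot: [0.101, 0.995, 0.0, -0.0]
ft_force: [-0.4, -0.1, -0.0]
opening: 0.0513
grasp_force: 0.0
[ 0.50003778 -0.25686768  0.1209683 ] 2.9384101100920934
```

View pics/w1.png

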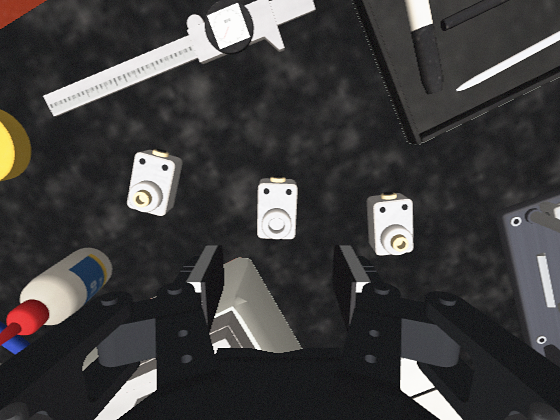

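The wrist view shows the bare housing at (277,208) with its plug at the top (277,180), facing the robot, and its turret end at the bottom. Next I find its outline.

```bash
python3 - <<'E'
from h import *
w=np.load("w1.npy",allow_pickle=True).item();a=cv2.imread("pics/w1.png")
hsv=cv2.cvtColor(a,cv2.COLOR_BGR2HSV)
m=((a.min(2)>110)).astype(np.uint8);m[:170]=0;m[245:]=0;m[:,:245]=0;m[:,310:]=0
k=max(cv2.findContours(m,0,1)[0],key=cv2.contourArea)
P=np.array([onz(w,p[0],.022)[:2]*1000 for p in k],np.float32)
r=cv2.minAreaRect(P);bx=cv2.boxPoints(r);print(r,bx,cv2.boundingRect(k))
g=cv2.HoughCircles(cv2.GaussianBlur(cv2.cvtColor(a,cv2.COLOR_BGR2GRAY)[195:245,250:305],(3,3),0),cv2.HOUGH_GRADIENT,1,50,param1=100,param2=12,minRadius=10,maxRadius=20);print(g)
if g is not None:
    q=g[0,0];print("turret",onz(w,(q[0]+250,q[1]+195),.031))
mb=cv2.inRange(hsv,(15,60,60),(35,255,255));mb[:174]=0;mb[186:]=0;mb[:,:262]=0;mb[:,292:]=0
M=cv2.moments(mb,True);u=(M['m10']/M['m00'],M['m01']/M['m00']);print("plug px",u,onz(w,u,.012))
E
```

```text
((502.5191955566406, -258.4096374511719), (30.713743209838867, 48.7801628112793), 77.38890838623047) [[ 475.36462 -268.0709 ]
 [ 522.96796 -278.72116]
 [ 529.67377 -248.74838]
 [ 482.07043 -238.09811]] (257, 178, 41, 61)
[[[24.5 29.5 14.9]]]
turret [ 0.51176875 -0.26203899  0.031     ]
plug px (277.4390243902439, 179.0731707317073) [ 0.48150481 -0.25354154  0.012     ]
```

```bash
python3 - <<'E'
from h import *
plan([.4922,-.2561,.006],2.921)
E
```

```text
shift cm [ 0.79 -0.08 11.51] turn 0.018 psi now 2.939 q6 end -0.26
```

```bash
python3 -m jog '[[0.4,0,3,0.018,0.2],[0.8,-0.1,6,0.018,0.2],[0.8,-0.1,9,0.018,0.2],[0.8,-0.1,10.8,0.018,0.2],[0.8,-0.1,11.5,0.018,0.2],[0.8,-0.1,11.5,0.018,0.2],[0.8,-0.1,11.5,0.018,-0.5],[0.8,-0.1,11.5,0.018,-0.5],[0.8,-0.1,11.5,0.018,-0.5],[0.8,-0.1,11.5,0.018,-0.5],[0.8,-0.1,11.5,0.018,-0.5],[0.8,-0.1,11.5,0.018,-0.5]]' 40
python3 -m jog '[[0,0,-2,0,-0.5],[0,0,-5,0,-0.5],[0,0,-8,0,-0.5],[0,0,-11,0,-0.5],[0,0,-14,0,-0.5],[0,0,-14,0,-0.5]]' 40
python3 - <<'E'
from h import *
t=cams.get_calibration("top")
# jig base estimate from clear first top picture: base top z=.014
im=cv2.imread("pics/top0.png");h=cv2.cvtColor(im,cv2.COLOR_BGR2HSV);print(h[190,200],h[215,195],h[225,210],h[220,235])
plan([.50,-.04,.145],3.28)
E
```

```text
time: 3.4
eef_pos: [0.4932, -0.2571, 0.0077]
eef_rot: [0.11, 0.994, -0.001, 0.001]
ft_force: [-0.3, 0.4, 6.1]
opening: 0.0287
grasp_force: 40.5
time: 4.0
eef_pos: [0.4944, -0.2579, 0.1508]
eef_rot: [0.11, 0.994, -0.002, 0.003]
ft_force: [1.2, -0.3, -1.2]
opening: 0.0292
grasp_force: 40.0
[117  20 114] [ 90   1 211] [111  22 115] [15 10 52]
shift cm [ 4.2  21.39  0.58] turn -0.358 psi now 2.922 q6 end -0.22
```

```bash
python3 -m jog '[[-2,-2,-2,-0.12,-0.5],[-5,-5,-4,-0.25,-0.5],[-8,-8,-5,-0.36,-0.5],[-8.5,-8.5,-5,-0.36,-0.5],[-8.5,-8.5,-5,-0.36,-0.5],[-8.5,-8.5,-5,-0.36,-0.5],[-8.5,-8.5,-5,-0.36,-0.5]]' 40
python3 - <<'E'
from h import *
import time
w=cams.get_calibration("wrist");s,y=pose();a=cams.grab_frame("wrist");t=cams.grab_frame("top")
cv2.imwrite("pics/w2.png",a);cv2.imwrite("pics/top2.png",t);np.save("w2.npy",w,allow_pickle=True);print(s["eef_pos"],y,abs(s["qd"]).max())
E
```

```text
time: 4.7
eef_pos: [0.5556, -0.3563, 0.1954]
eef_rot: [-0.07, 0.998, 0.001, -0.001]
ft_force: [0.1, 1.3, -0.9]
opening: 0.0292
grasp_force: 40.1
[ 0.55559819 -0.3562811   0.19542768] 3.282041444661706 0.00815705377502005
```

View pics/w2.png

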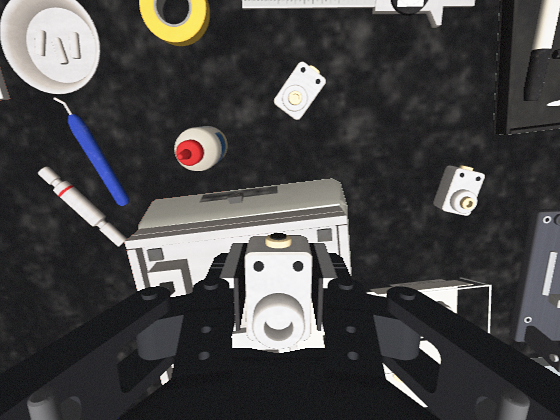

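I typed the sideways shift with the wrong sign. The housing is well held, with its turret at (280,320). I now move to a viewing place beside the jig.

```bash
python3 -m jog '[[0.5,4,0,0,-0.5],[0,8,0,0,-0.5],[-0.5,12,0,0,-0.5],[-1,16,0,0,-0.5],[-1,17.5,0,0,-0.5],[-1,17.5,0,0,-0.5],[-1,17.5,0,0,-0.5],[-1,17.5,0,0,-0.5]]' 40
python3 - <<'E'
from h import *
w=cams.get_calibration("wrist");s,y=pose();a=cams.grab_frame("wrist");t=cams.grab_frame("top")
cv2.imwrite("pics/w3.png",a);cv2.imwrite("pics/top3.png",t);np.save("w3.npy",w,allow_pickle=True);print(s["eef_pos"],y)
E
```

```text
time: 5.6
eef_pos: [0.5423, -0.1843, 0.1964]
eef_rot: [-0.069, 0.998, -0.0, 0.0]
ft_force: [0.4, 0.2, -1.6]
opening: 0.0291
grasp_force: 40.3
[ 0.542259   -0.18434497  0.19640331] 3.2806609606412622
```

View pics/w3.png

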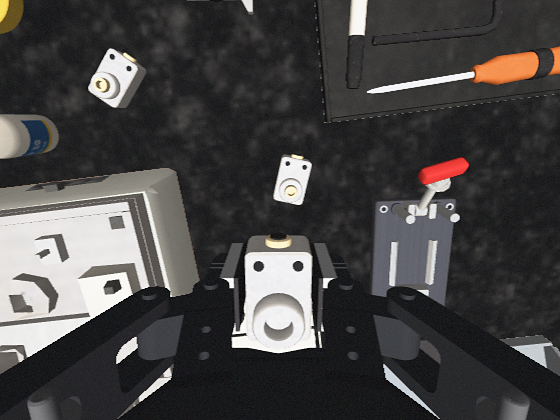

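The wrist view shows the jig at the right. Its base front corners are at (375,202) and (459,203), its rails at columns 393 and 431, and the end stop's edge is near (420,292). The knob is at (444,171) and the T-bar is tilted.

```bash
python3 - <<'E'
from h import *
w=np.load("w3.npy",allow_pickle=True).item();a=cv2.imread("pics/w3.png");g=cv2.cvtColor(a,cv2.COLOR_BGR2GRAY).astype(float)
gs=cv2.GaussianBlur(g,(3,3),0)
def edge(rows,lo,hi,sgn):
    out=[]
    for r in rows:
        d=np.diff(gs[r,lo:hi])*sgn; i=d.argmax(); out.append((lo+i+.5,r))
    return np.array(out)
def fit(P,z):
    W=np.array([onz(w,p,z)[:2]*1000 for p in P],np.float32)
    l=cv2.fitLine(W,cv2.DIST_HUBER,0,.01,.01).ravel(); 
    if l[0]<0:l[:2]*=-1
    return l[:2],l[2:],np.arctan2(l[1],l[0])
L=fit(edge(range(215,282),364,384,1),.014);R=fit(edge(range(225,280),440,465,-1),.014)
print("L",L,"R",R)
# front edge: column scans
F=[]
for c in list(range(384,400))+list(range(440,456)):
    d=np.diff(gs[188:212,c]);F.append((c,188+d.argmax()+.5))
W=np.array([onz(w,p,.014)[:2]*1000 for p in F],np.float32);print("front",np.median(W[:16],0),np.median(W[16:],0))
# rails
for lo,hi in((385,402),(422,440)):
    m=np.zeros(g.shape,np.uint8);m[232:288,lo:hi]=(g[232:288,lo:hi]>150);k=max(cv2.findContours(m,0,1)[0],key=cv2.contourArea)
    print("rail",cv2.boundingRect(k)); r=cv2.minAreaRect(np.array([onz(w,p[0],.019)[:2]*1000 for p in k],np.float32));print(r)
m=np.zeros(g.shape,np.uint8);m[282:305,400:440]=(g[282:305,400:440]>150);print("stop",cv2.boundingRect(m))
cv2.imwrite("pics/c3.png",np.hstack([cv2.resize(a[150:310,355:480],(400,512),interpolation=cv2.INTER_CUBIC),cv2.resize(cv2.imread("pics/top3.png")[150:278,160:260],(400,512),interpolation=cv2.INTER_CUBIC)]))
E
```

```text
L (array([0.9847419 , 0.17402126], dtype=float32), array([598.6749 , -72.52972], dtype=float32), np.float32(0.17491177)) R (array([0.98426914, 0.17667562], dtype=float32), array([590.56134 ,  10.518257], dtype=float32), np.float32(0.17760792))
front [543.7013  -65.33891] [535.9206     -7.0904818]
rail (389, 242, 9, 44)
((611.6163330078125, -49.786407470703125), (50.909095764160156, 6.83170223236084), 10.097997665405273)
rail (425, 240, 13, 45)
((604.166748046875, -9.599081039428711), (51.92099380493164, 9.169743537902832), 10.055516242980957)
stop (417, 282, 17, 14)
```

View pics/c3.png

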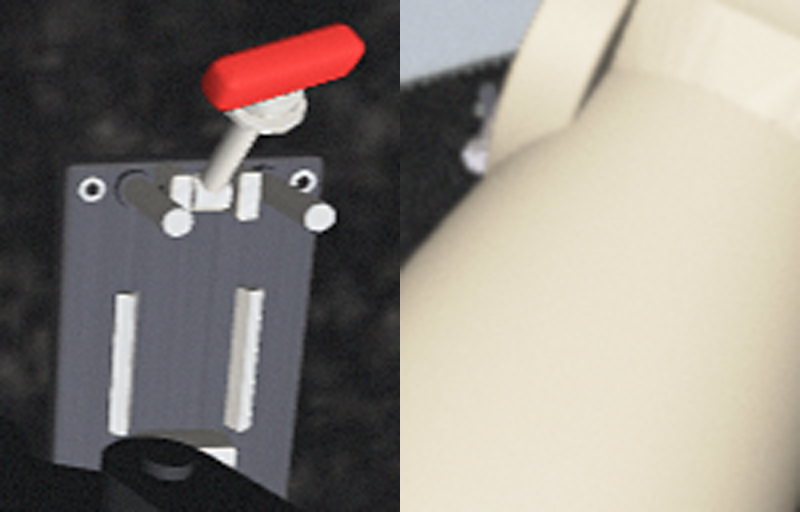

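The crop shows a clear, empty nest. The bolt leans out, and the T-bar is turned about 0.3 rad from the jig's y. Next I work out the leaf angle, the knob angle and the placing move.

```bash
cat >> h.py <<'E'
YAW=.176; U=np.array([np.cos(YAW),np.sin(YAW),0]);V=np.array([-np.sin(YAW),np.cos(YAW),0]);O=np.array([.6183,-.0268,0])
def J(x,y,z): return O+(U*x+V*y+np.array([0,0,z]))/1000
def toJ(P): d=np.asarray(P)-O; return np.array([d@U,d@V,d[2]])*1000
E
python3 - <<'E'
from h import *
t=cams.get_calibration("top");c=cams.get_calibration("scene");w=np.load("w3.npy",allow_pickle=True).item()
for th in (.9,1.,1.1,1.2):
    q=[]
    for y in(30,-30):
        X=J(67-144*np.cos(th)+5*np.sin(th),y,57+144*np.sin(th)+5*np.cos(th));q+=[proj(t,X).round(),proj(c,X).round()]
    print(th,*q)
p=[onz(w,u,.065) for u in((422,178),(465,164))];p=[toJ(x) for x in p];d=p[1]-p[0];print(p,"bar angle vs jig y",np.arctan2(-d[0],d[1]))
a=cv2.imread("pics/w3.png");h=cv2.cvtColor(a,cv2.COLOR_BGR2HSV);m=(((h[...,0]<8)|(h[...,0]>172))&(h[...,1]>140)&(h[...,2]>80)).astype(np.uint8);m[:150]=0;m[195:]=0;m[:,:400]=0;m[:,480:]=0
M=cv2.moments(m,True);u=(M['m10']/M['m00'],M['m01']/M['m00']);P,e=two(w,u,t,(207.9,250.1));print("knob",u,toJ(P),e)
b=cv2.imread("pics/top0.png");s=cv2.imread("pics/scene0.png")
cv2.imwrite("pics/leaf.png",np.hstack([cv2.resize(b[155:205,160:220],(480,400),interpolation=cv2.INTER_CUBIC),cv2.resize(s[185:255,180:230],(286,400),interpolation=cv2.INTER_CUBIC)]))
plan(J(-36,0,70),YAW+np.pi);plan(J(-36,0,21),YAW+np.pi)
E
```

```text
0.9 [179. 200.] [213. 228.] [207. 194.] [231. 210.]
1.0 [177. 194.] [209. 223.] [206. 188.] [227. 205.]
1.1 [175. 187.] [204. 218.] [204. 181.] [222. 200.]
1.2 [174. 180.] [199. 214.] [203. 174.] [217. 196.]
[array([-113.25459758,  -17.71054714,   65.        ]), array([-124.01577142,   17.78043814,   65.        ])] bar angle vs jig y 0.29439790709362934
knob (442.7800729040097, 170.37545565006076) [-117.81789635    2.67124359   58.61147982] 0.0004782060589883186
shift cm [-6.12 14.43 12.62] turn -0.037 psi now 3.28 q6 end -0.23
shift cm [-6.12 14.43 17.52] turn -0.037 psi now 3.28 q6 end -0.23
```

View pics/leaf.png

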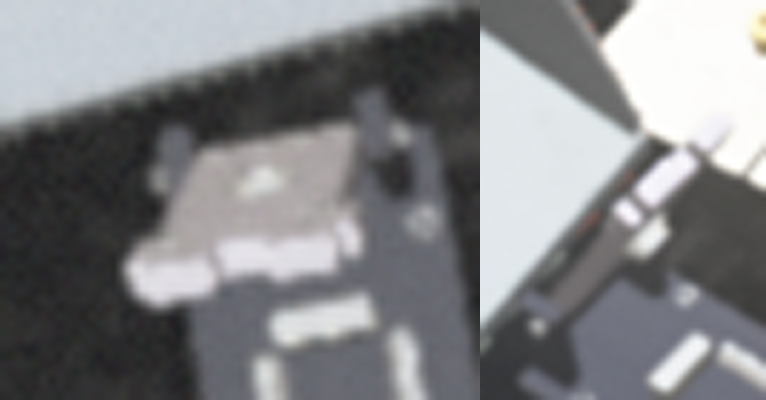

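The leaf stands at about 1.08 rad, so the hand would meet its nose during loading. I will set the housing back on its free spot, push the leaf fully open with shut fingers, then regrip the housing nearer its plug end.

```bash
python3 - <<'E'
from h import *
plan([.4932,-.2571,.0085],2.921)
E
```

```text
shift cm [ 5.85 -6.52 18.77] turn 0.359 psi now 3.28 q6 end -0.26
```

```bash
python3 -m jog '[[2,-2.2,1,0.12,-0.5],[4,-4.4,3,0.24,-0.5],[5.8,-6.5,7,0.359,-0.5],[5.85,-6.52,11,0.359,-0.5],[5.85,-6.52,15,0.359,-0.5],[5.85,-6.52,17.5,0.359,-0.5],[5.85,-6.52,18.4,0.359,-0.5],[5.85,-6.52,18.75,0.359,-0.5],[5.85,-6.52,18.75,0.359,-0.5],[5.85,-6.52,18.75,0.359,0.1],[5.85,-6.52,18.75,0.359,0.1],[5.85,-6.52,18.75,0.359,0.1],[5.85,-6.52,15,0.359,0.1],[5.85,-6.52,10,0.359,0.1],[5.85,-6.52,6,0.359,-1],[5.85,-6.52,6,0.359,-1]]' 40
python3 - <<'E'
from h import *
w=cams.get_calibration("wrist");s,y=pose();a=cams.grab_frame("wrist");cv2.imwrite("pics/w4.png",a);np.save("w4.npy",w,allow_pickle=True)
m=((a.min(2)>110)).astype(np.uint8)
for k in cv2.findContours(m,0,1)[0]:
    A=cv2.contourArea(k)
    if 900<A<4000:
        P=np.array([onz(w,p[0],.022)[:2]*1000 for p in k],np.float32);print(A,cv2.boundingRect(k),cv2.minAreaRect(P),cv2.boxPoints(cv2.minAreaRect(P)).round(1).tolist())
for p in (J(-60,0,165),J(-26,0,165),J(-4,0,165)): plan(p,YAW+np.pi)
E
```

```text
time: 7.3
eef_pos: [0.4969, -0.2584, 0.1435]
eef_rot: [0.109, 0.994, -0.003, 0.005]
ft_force: [-0.4, 1.0, -0.5]
opening: 0.0185
grasp_force: 0.0
1704.5 (255, 265, 52, 88) ((605.8302612304688, -290.8050842285156), (97.27532196044922, 30.78104019165039), 14.115259170532227) [[554.9000244140625, -287.70001220703125], [562.4000244140625, -317.6000061035156], [656.7999877929688, -293.8999938964844], [649.2000122070312, -264.0]]
1809.0 (49, 250, 58, 61) ((535.5130004882812, -448.25018310546875), (42.41780471801758, 66.48611450195312), 25.896726608276367) [[501.8999938964844, -427.6000061035156], [531.0, -487.3999938964844], [569.0999755859375, -468.8999938964844], [540.0999755859375, -409.1000061035156]]
1779.5 (369, 188, 38, 57) ((534.046630859375, -171.42454528808594), (31.02121925354004, 50.63261795043945), 85.49161529541016) [[507.6000061035156, -184.89999389648438], [558.0999755859375, -188.89999389648438], [560.5, -158.0], [510.0, -154.0]]
1789.5 (262, 176, 37, 56) ((503.70635986328125, -258.8157653808594), (30.470537185668945, 48.66233444213867), 76.7110824584961) [[476.5, -268.1000
[... 752 characters left out ...]
5048828, 23.035425186157227), 8.635103225708008) [[357.29998779296875, -254.6999969482422], [360.70001220703125, -277.5], [383.1000061035156, -274.1000061035156], [379.6000061035156, -251.3000030517578]]
1838.0 (248, 0, 66, 57) ((373.0028991699219, -229.6904296875), (47.250972747802734, 36.949058532714844), 77.40747833251953) [[349.79998779296875, -248.6999969482422], [385.8999938964844, -256.79998779296875], [396.20001220703125, -210.6999969482422], [360.1000061035156, -202.60000610351562]]
shift cm [-1.43 22.87 -2.45] turn -0.395 psi now 2.923 q6 end -0.24
shift cm [-4.57 24.18 -2.45] turn -0.395 psi now 2.923 q6 end -0.23
shift cm [-6.6  25.02 -2.45] turn -0.395 psi now 2.923 q6 end -0.22
```

```bash
python3 -m jog '[[0,4.5,-1,-0.14,-1],[-0.5,9,-2.4,-0.28,-1],[-1,13.5,-2.4,-0.395,-1],[-1.4,18,-2.4,-0.395,-1],[-1.5,22,-2.4,-0.395,-1],[-1.5,22.9,-2.4,-0.395,-1],[-3,23.5,-2.4,-0.395,-1],[-3.3,23.7,-2.4,-0.395,-1],[-3.3,23.7,-2.4,-0.395,-1]]' 40
python3 -m jog '[[-1,0,0,0,-1],[-1.5,0,0,0,-1],[-2,0,0,0,-1],[-2.3,0,0,0,-1],[-2.6,0,0,0,-1],[-2.9,0,0,0,-1],[-3.1,0,0,0,-1]]' 40
python3 -c "
from h import *
s,y=pose();print(toJ(s['eef_pos']),y,s['ft_force'])"
```

```text
time: 8.25
eef_pos: [0.5767, -0.0321, 0.1594]
eef_rot: [-0.088, 0.996, 0.0, -0.001]
ft_force: [0.5, 0.4, -0.4]
opening: -0.0002
grasp_force: 0.0
time: 8.95
eef_pos: [0.6055, -0.0265, 0.1604]
eef_rot: [-0.088, 0.996, -0.0, -0.002]
ft_force: [-7.6, -1.9, 4.6]
opening: 0.0
grasp_force: 3.6
[-12.53629873   2.53566674 160.37297376] 3.3175199343145456 [-7.60935534 -1.89050474  4.58601376]
```

```bash
python3 -m jog '[[-0.3,0,0,0,-1],[-0.5,0,0,0,-1],[-0.7,0,0,0,-1],[-0.8,0,0,0,-1]]' 40
python3 -c "
from h import *
s,y=pose();print(toJ(s['eef_pos']),y,s['ft_force'])"
```

```text
time: 9.35
eef_pos: [0.6137, -0.0248, 0.1605]
eef_rot: [-0.088, 0.996, 0.0, -0.001]
ft_force: [-5.8, -0.5, 6.1]
opening: -0.0002
grasp_force: 3.1
[ -4.18044768   2.72527828 160.51731209] 3.3177776321632844 [-5.79611231 -0.53218368  6.12136665]
```

```bash
python3 -m jog '[[-0.2,0,0,0,-1],[-0.4,0,0,0,-1]]' 40
python3 -c "
from h import *
s,y=pose();print(toJ(s['eef_pos']),y,s['ft_force'])"
```

```text
time: 9.55
eef_pos: [0.6156, -0.0244, 0.1602]
eef_rot: [-0.088, 0.996, -0.0, -0.004]
ft_force: [-14.6, -2.9, 8.4]
opening: 0.0001
grasp_force: 7.6
[ -2.22805724   2.86867849 160.20800532] 3.317602360601688 [-14.60898751  -2.8648386    8.38689179]
```

```bash
python3 -c "
from h import *
plan([.4874,-.2550,.13],2.912);plan([.4874,-.2550,.005],2.912)"
```

```text
shift cm [ 16.66 -20.46   3.02] turn 0.406 psi now 3.318 q6 end -0.25
shift cm [ 16.66 -20.46  15.52] turn 0.406 psi now 3.318 q6 end -0.25
```

```bash
python3 -m jog '[[4,0,0,0,-1],[7,-3,0,0.13,0.2],[10,-7,0,0.26,0.2],[13,-11,1,0.4,0.2],[15,-15,2,0.406,0.2],[16.6,-19,3,0.406,0.2],[16.66,-20.46,5,0.406,0.2],[16.66,-20.46,9,0.406,0.2],[16.66,-20.46,12.5,0.406,0.2],[16.66,-20.46,14.6,0.406,0.2],[16.66,-20.46,15.5,0.406,0.2],[16.66,-20.46,15.5,0.406,0.2],[16.66,-20.46,15.5,0.406,0.2],[16.66,-20.46,15.5,0.406,-0.5],[16.66,-20.46,15.5,0.406,-0.5],[16.66,-20.46,15.5,0.406,-0.5],[16.66,-20.46,15.5,0.406,-0.5],[16.66,-20.46,15.5,0.406,-0.5]]' 50
python3 -c "
from h import *
s,y=pose();d=s['eef_pos'][:2]-[.504,-.2589];print(d@[.974,-.228],y)
P=s['eef_pos']+[0,0,.09];plan(P,y);plan(J(-60,0,96),YAW+np.pi);plan(J(-39,0,50),YAW+np.pi);plan(J(-39,0,21.5),YAW+np.pi)"
```

```text
time: 11.35
eef_pos: [0.4924, -0.2557, 0.0071]
eef_rot: [0.115, 0.993, -0.001, 0.002]
ft_force: [-0.8, -0.2, 6.1]
opening: 0.0285
grasp_force: 50.5
-0.012056993867819813 2.9119032440153645
shift cm [ 0.  0. -9.] turn 0.0 psi now 2.912 q6 end -0.25
shift cm [-1.54 22.79 -8.89] turn -0.406 psi now 2.912 q6 end -0.24
shift cm [-3.47 23.62 -4.29] turn -0.406 psi now 2.912 q6 end -0.23
shift cm [-3.47 23.62 -1.44] turn -0.406 psi now 2.912 q6 end -0.23
```

```bash
python3 -m jog '[[0,0,0,0,0],[0,0,0,0,0],[0.3,0,0,0,0],[0.5,0,0,0,0],[0.5,0,0,0,0],[0.5,0,0,0,-0.5],[0.5,0,0,0,-0.5],[0.5,0,0,0,-0.5],[0.5,0,0,0,-0.5]]' 50
python3 -c "
from h import *
s,y=pose();d=s['eef_pos'][:2]-[.504,-.2589];print(d@[.974,-.228],y)
plan(J(-65,0,96),YAW+np.pi)"
```

```text
time: 12.25
eef_pos: [0.4863, -0.2538, 0.0055]
eef_rot: [0.115, 0.993, -0.0, 0.0]
ft_force: [-0.5, 0.1, 3.2]
opening: 0.0289
grasp_force: 49.7
-0.018408118808118573 2.9117723117546475
shift cm [-1.71 22.54 -9.05] turn -0.406 psi now 2.912 q6 end -0.24
```

```bash
python3 -m jog '[[0,0,-3,0,-0.5],[0,0,-7,0,-0.5],[0,3,-9,-0.13,-0.5],[-0.5,7,-9,-0.26,-0.5],[-1,11,-9,-0.4,-0.5],[-1.5,15,-9,-0.406,-0.5],[-1.7,19,-9,-0.406,-0.5],[-1.7,22.5,-9,-0.406,-0.5],[-1.7,22.5,-9,-0.406,-0.5],[-1.7,22.5,-9,-0.406,-0.5],[-1.7,22.5,-9,-0.406,-0.5]]' 50
python3 - <<'E'
from h import *
w=cams.get_calibration("wrist");s,y=pose();a=cams.grab_frame("wrist");cv2.imwrite("pics/w5.png",a);np.save("w5.npy",w,allow_pickle=True)
print(toJ(s["eef_pos"]),s["ft_force"],y)
plan(J(-38,0,96),YAW+np.pi);plan(J(-38,0,20.5),YAW+np.pi)
E
```

```text
time: 13.35
eef_pos: [0.5537, -0.0391, 0.0949]
eef_rot: [-0.088, 0.996, -0.0, -0.0]
ft_force: [-0.5, 0.3, -1.2]
opening: 0.0288
grasp_force: 49.9
[-65.76247044  -0.82683751  94.93038453] [-0.53001761  0.25613914 -1.22896669] 3.31722207836647
shift cm [-2.78  0.12 -0.1 ] turn -0.001 psi now 3.316 q6 end -0.23
shift cm [-2.78  0.12  7.45] turn -0.001 psi now 3.316 q6 end -0.23
```

View pics/w5.png

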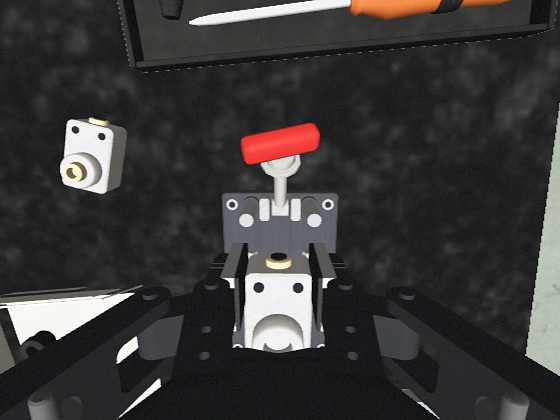

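The housing is held true, with its turret at (280,345). The jig's front edge runs from (224,194) to (337,194), and the post tops at (247,220) and (314,220) allow a check of the midline.

```bash
python3 - <<'E'
from h import *
w=np.load("w5.npy",allow_pickle=True).item();g=cv2.imread("pics/w5.png").min(2)
def blob(x0,x1,y0,y1,t=150):
    m=np.zeros(g.shape,np.uint8);m[y0:y1,x0:x1]=g[y0:y1,x0:x1]>t;M=cv2.moments(m,True);return M['m10']/M['m00'],M['m01']/M['m00'],M['m00']
for n,b,z in(("post",(238,256,212,229),.052),("post",(305,323,212,229),.052),("lug",(259,270,197,221),.03),("lug",(290,301,197,221),.03)):
    u=blob(*b);print(n,u,toJ(onz(w,u[:2],z)).round(1))
for r in (200,230):
    d=np.diff(cv2.GaussianBlur(cv2.imread("pics/w5.png")[...,0].astype(float),(3,3),0)[r]);l=215+d[215:232].argmax()+.5;e=328+d[328:346].argmin()+.5
    print(r,toJ(onz(w,(l,r),.014)).round(1),toJ(onz(w,(e,r),.014)).round(1))
E
```

```text
post (245.74675324675326, 219.94805194805195, 154.0) [-72.2 -20.2  52. ]
post (313.9161290322581, 220.04516129032257, 155.0) [-72.1  20.9  52. ]
lug (263.82300884955754, 209.53097345132744, 226.0) [-72.3 -10.3  30. ]
lug (295.4583333333333, 209.39814814814815, 216.0) [-72.4  10.9  30. ]
200 [-74.8 -36.9  14. ] [-74.8  37.4  14. ]
230 [-52.1 -41.5  14. ] [-52.1  42.1  14. ]
```

```bash
python3 -m jog '[[-1.5,0.15,1,0,-0.5],[-2.78,0.15,2,0,-0.5],[-2.78,0.15,3.5,0,-0.5],[-2.78,0.15,5,0,-0.5],[-2.78,0.15,6,0,-0.5],[-2.78,0.15,6.6,0,-0.5],[-2.78,0.15,7,0,-0.5],[-2.78,0.15,7.25,0,-0.5],[-2.78,0.15,7.45,0,-0.5],[-2.78,0.15,7.45,0,-0.5]]' 50
python3 -c "
from h import *
s,y=pose();print(toJ(s['eef_pos']),y,s['ft_force'],s['moment'])"
```

```text
time: 14.4
eef_pos: [0.5813, -0.0321, 0.021]
eef_rot: [-0.088, 0.996, -0.0, 0.0]
ft_force: [-0.2, 0.2, -1.4]
opening: 0.0288
grasp_force: 49.9
[-37.35662529   1.22154187  20.97641271] 3.317870150949317 [-0.15033211  0.16017886 -1.428102  ] [-0.02436176  0.06162314  0.01621244]
```

```bash
python3 -m jog '[[0,-0.08,0,0,-0.5],[0,-0.08,0.1,0,-0.5],[0,-0.08,0.15,0,-0.5],[0,-0.08,0.15,0,-0.5]]' 50
python3 -c "
from h import *
s,y=pose();print(toJ(s['eef_pos']),y,s['ft_force'],s['moment'])"
```

```text
time: 14.8
eef_pos: [0.5814, -0.033, 0.0195]
eef_rot: [-0.088, 0.996, -0.0, 0.0]
ft_force: [1.0, -0.5, -0.8]
opening: 0.0288
grasp_force: 50.1
[-37.3672357    0.38285137  19.47738668] 3.3178022473232796 [ 1.0080008  -0.46289896 -0.81114792] [0.00709498 0.06874094 0.01500042]
```

```bash
python3 -m jog '[[0,0,0,0,-0.05],[0,0,0,0,-0.05],[0,0,0,0,-0.05],[0,0,-2,0,-0.05],[0,0,-4,0,-0.05],[1,0,-5,0,-1],[1.8,0,-5,0,-1],[1.8,0,-5,0,-1],[1.8,0,-5,0,-1],[1.8,0,-4,0,-1],[1.8,0,-2.5,0,-1],[1.8,0,-1.6,0,-1],[1.8,0,-1.15,0,-1],[1.8,0,-1.15,0,-1]]' 40
python3 - <<'E'
from h import *
s,y=pose();print(toJ(s['eef_pos']),y,s['ft_force'],s["opening"]);cv2.imwrite("pics/s6.png",cams.grab_frame("scene"));cv2.imwrite("pics/w6.png",cams.grab_frame("wrist"))
E
```

```text
time: 16.2
eef_pos: [0.5628, -0.036, 0.0295]
eef_rot: [-0.088, 0.996, 0.0, -0.001]
ft_force: [-0.2, 0.6, -0.0]
opening: -0.0003
grasp_force: 0.0
[-56.21883667   0.67803649  29.52704984] 3.3177971724365114 [-0.1556242   0.55323896 -0.03799195] -0.0002861973175857911
```

```bash
python3 -m jog '[[-0.3,-0.03,-0.2,0,-1],[-0.6,-0.03,-0.2,0,-1],[-0.9,-0.03,-0.2,0,-1],[-1.1,-0.03,-0.2,0,-1],[-1.3,-0.03,-0.2,0,-1],[-1.45,-0.03,-0.2,0,-1],[-1.55,-0.03,-0.2,0,-1]]' 40
python3 - <<'E'
from h import *
s,y=pose();print(toJ(s['eef_pos']),y,s['ft_force'],s["grasp_force"])
E
```

```text
time: 17.0
eef_pos: [0.5787, -0.0338, 0.0334]
eef_rot: [-0.088, 0.996, -0.0, -0.0]
ft_force: [-4.5, -0.7, 5.9]
opening: -0.0
grasp_force: 3.6
[-40.24061999   0.04270498  33.36172875] 3.317666851028943 [-4.47529033 -0.74355101  5.92095023] 3.5807547345757484
```

```bash
python3 -m jog '[[-0.1,0,0,0,-1],[-0.2,0,0,0,-1],[-0.25,0,0,0,-1]]' 40
python3 - <<'E'
from h import *
s,y=pose();print(toJ(s['eef_pos']),y,s['ft_force'],s["grasp_force"])
cv2.imwrite("pics/w7.png",np.hstack([cams.grab_frame("wrist")[:,130:430],cams.grab_frame("scene")[170:310:,170:300].repeat(3,0).repeat(3,1)[:420]]))
E
```

```text
time: 17.3
eef_pos: [0.5798, -0.0336, 0.0333]
eef_rot: [-0.088, 0.996, -0.0, -0.001]
ft_force: [-7.3, -2.3, 9.0]
opening: 0.0002
grasp_force: 6.1
[-39.07746757   0.05036766  33.29312977] 3.3174004388134235 [-7.30199667 -2.33960669  9.0015142 ] 6.145531511865556
```

View pics/w7.png

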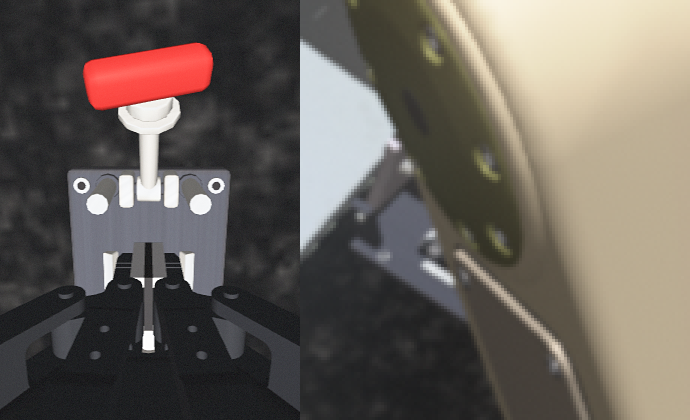

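The knob and posts show clearly, but the housing is hidden under the hand. I judge contact by force: one more nudge, then look.

```bash
python3 -m jog '[[-0.2,0,0,0,-1],[-0.35,0,0,0,-1],[-0.35,0,0,0,-1]]' 40
python3 - <<'E'
from h import *
s,y=pose();print(toJ(s['eef_pos']),y,s['ft_force'],s["grasp_force"])
E
python3 -m jog '[[0.5,0,0,0,-1],[1,0,-1,0,-1],[2,0,-4,0,-1],[5,0,-8,0,-1],[8,0,-10,0,-1],[8,0,-10,0,-1],[8,0,-10,0,-1]]' 40
python3 - <<'E'
from h import *
w=cams.get_calibration("wrist");s,y=pose();a=cams.grab_frame("wrist");cv2.imwrite("pics/w8.png",a);np.save("w8.npy",w,allow_pickle=True)
print(toJ(s['eef_pos']))
X=proj(w,J(-8,0,36));print(X)
x,y=X.astype(int);cv2.imwrite("pics/c8.png",cv2.resize(a[max(0,y-110):y+100,max(0,x-120):x+120],None,fx=2.8,fy=2.8,interpolation=cv2.INTER_CUBIC)[:600])
E
```

```text
time: 17.7
eef_pos: [0.5801, -0.0335, 0.0332]
eef_rot: [-0.087, 0.996, -0.001, -0.004]
ft_force: [-15.2, -3.3, 15.8]
opening: 0.0001
grasp_force: 11.1
[-38.82725129   0.12385429  33.1765717 ] 3.3167549139637873 [-15.20496545  -3.25249022  15.81776419] 11.063333563506603
time: 18.4
eef_pos: [0.5069, -0.0468, 0.1339]
eef_rot: [-0.088, 0.996, -0.0, 0.002]
ft_force: [0.6, -0.2, -0.2]
opening: -0.0003
grasp_force: 0.0
[-113.21121099   -0.22138853  133.94325497]
[278.29668172 323.3348023 ]
```

View pics/c8.png

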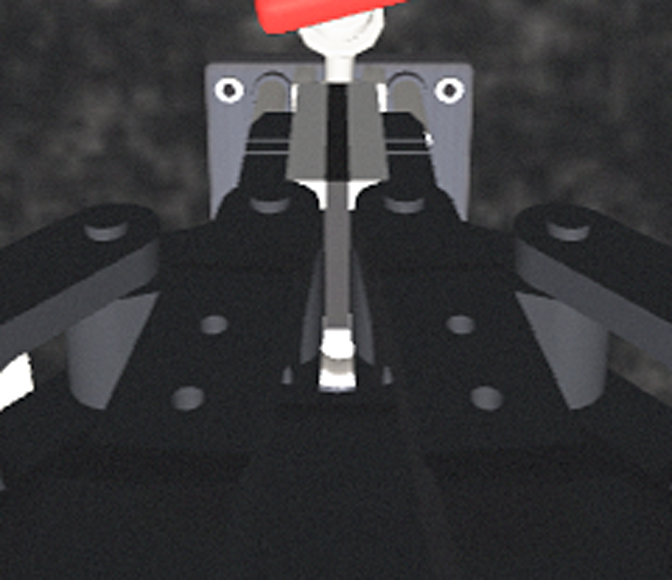

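I have now used up my picture viewings; this one showed only the hand over the nest. Everything from here is measured in numbers. The push held at 15 N without moving, so the housing is home against the stop. I confirm that from the side.

```bash
python3 -m jog '[[0,-4,-2,0,-1],[0,-8,-4,0,-1],[-2,-12,-6,0,-1],[-5,-14,-6,0,-1],[-5.3,-14,-6,0,-1],[-5.3,-14,-6,0,-1],[-5.3,-14,-6,0,-1]]' 40
python3 - <<'E'
from h import *
w=cams.get_calibration("wrist");s,y=pose();a=cams.grab_frame("wrist");cv2.imwrite("pics/w9.png",a);np.save("w9.npy",w,allow_pickle=True)
print(toJ(s['eef_pos']))
for p in [(-29,0,36),(16,0,36),(1.5,0,45),(24-8,0,28),(-8,15,36),(-8,-15,36)]: print(p,proj(w,J(*p)).round(1))
g=a.min(2); p=proj(w,J(-18,0,36)).astype(int)
# rectify top plane z=36 to jig mm
xs=np.arange(-50,40,1.);ys=np.arange(-25,26,1.)
uv=np.array([[proj(w,J(x,yy,36)) for yy in ys] for x in xs],np.float32)
r=cv2.remap(a,uv[...,0],uv[...,1],cv2.INTER_LINEAR).min(2)
print("x profile y=-10..-8",dict(zip(xs.astype(int).tolist(),r[:,15:18].mean(1).astype(int).tolist())))
print("y profile x=-20",r[29:32].mean(0).astype(int).tolist())
print("y profile x=5",r[54:57].mean(0).astype(int).tolist())
E
```

```text
time: 19.15
eef_pos: [0.5819, -0.1741, 0.1912]
eef_rot: [-0.088, 0.996, 0.001, -0.001]
ft_force: [0.4, 0.7, -0.3]
opening: 0.0
grasp_force: 0.0
[ -61.60193517 -138.67795924  191.16714366]
(-29, 0, 36) [420.6 222.9]
(16, 0, 36) [415.4 265.4]
(1.5, 0, 45) [420.9 255.7]
(16, 0, 28) [412.2 261.9]
(-8, 15, 36) [433.3 243.1]
(-8, -15, 36) [402.9 243.1]
x profile y=-10..-8 {-50: 97, -49: 96, -48: 97, -47: 98, -46: 98, -45: 96, -44: 97, -43: 96, -42: 96, -41: 96, -40: 97, -39: 100, -38: 96, -37: 90, -36: 76, -35: 87, -34: 115, -33: 120, -32: 109, -31: 95, -30: 91, -29: 214, -28: 240, -27: 241, -26: 246, -25: 169, -24: 128, -23: 120, -22: 144, -21: 195, -20: 232, -19: 238, -18: 238, -17: 238, -16: 237, -15: 238, -14: 237, -13: 236, -12: 236, -11: 237, -10: 240, -9: 241, -8: 241, -7: 241, -6: 235, -5: 215, -4: 183, -3: 159, -2: 144, -1: 141, 0: 138, 1: 135, 2: 137, 3: 142, 4: 144, 5: 150, 6: 173, 7: 196, 8: 195, 9: 231, 10: 239, 11: 239, 12: 240, 13: 238, 14: 236, 15: 231, 16: 225, 17: 224, 18: 222, 19: 221, 20: 225, 21: 230, 22: 118, 23: 93, 24: 97, 25: 98, 26: 98, 27: 97, 28: 97, 29: 96, 30: 96, 31: 98, 32: 97, 33: 96, 34: 96, 35: 96, 36: 95, 37: 97, 38: 97, 39: 97}
y profile x=-20 [187, 124, 95, 90, 87, 87, 89, 89, 88, 87, 112, 196, 236, 237, 237, 238, 228, 199, 178, 197, 229, 240, 240, 240, 241, 240, 239, 239, 240, 239, 239, 239, 239, 222, 187, 182, 189, 221, 240, 242, 225, 149, 95, 93, 97, 98, 97, 95, 97, 96, 96]
y profile x=5 [171, 120, 97, 95, 91, 86, 86, 88, 90, 88, 132, 203, 235, 241, 235, 193, 142, 132, 158, 201, 234, 240, 241, 241, 241, 241, 240, 240, 239, 241, 241, 236, 203, 143, 111, 116, 149, 207, 238, 242, 245, 222, 134, 93, 96, 95, 94, 96, 95, 93, 94]
```

The housing is home: its rear edge measures -29 mm, exactly as it should, and it lies flat and centred. Now I take the fingers behind the leaf.

```bash
python3 -m jog '[[-4,0,-2,0,-1],[-8,2,-3,0,-1],[-11,5,-3,0,-1],[-12,9,-3,0,-1],[-12,13,-3,0,-1],[-12,14,-3,0,-1],[-12,14,-1,0,-1],[-12,14,1,0,-1],[-12,14,1,0,-1]]' 40
python3 - <<'E'
from h import *
s,y=pose();p=toJ(s['eef_pos']);print(p,y,s['ft_force'])
for th in [1.2,1.1,1.,.9,.8,.7,.6,.5,.4,.3,.25,.2,.15,.1,.05,0]:
    c,n=np.cos(th),np.sin(th);X=np.array([78-128*c+5*n,0,57+128*n+5*c]);d=(X-p)/10
    print(th,[round(-d[0],1),round(d[1],1),round(-d[2],1)],end=" ")
E
```

```text
time: 20.1
eef_pos: [0.6738, -0.0156, 0.18]
eef_rot: [-0.088, 0.996, 0.0, -0.003]
ft_force: [-0.9, 0.2, -1.3]
opening: -0.0001
grasp_force: 0.0
[ 56.57298361   1.2879645  179.97599145] 3.3185541097939644 [-0.8755366   0.21483828 -1.2569732 ]
1.2 [np.float64(2.0), np.float64(-0.1), np.float64(0.2)] 1.1 [np.float64(3.2), np.float64(-0.1), np.float64(0.7)] 1.0 [np.float64(4.4), np.float64(-0.1), np.float64(1.3)] 0.9 [np.float64(5.4), np.float64(-0.1), np.float64(2.0)] 0.8 [np.float64(6.4), np.float64(-0.1), np.float64(2.8)] 0.7 [np.float64(7.3), np.float64(-0.1), np.float64(3.7)] 0.6 [np.float64(8.1), np.float64(-0.1), np.float64(4.7)] 0.5 [np.float64(8.9), np.float64(-0.1), np.float64(5.7)] 0.4 [np.float64(9.5), np.float64(-0.1), np.float64(6.9)] 0.3 [np.float64(9.9), np.float64(-0.1), np.float64(8.0)] 0.25 [np.float64(10.1), np.float64(-0.1), np.float64(8.6)] 0.2 [np.float64(10.3), np.float64(-0.1), np.float64(9.3)] 0.15 [np.float64(10.4), np.float64(-0.1), np.float64(9.9)] 0.1 [np.float64(10.5), np.float64(-0.1), np.float64(10.5)] 0.05 [np.float64(10.6), np.float64(-0.1), np.float64(11.2)] 0 [np.float64(10.7), np.float64(-0.1), np.float64(11.8)]
```

```bash
python3 -m jog '[[1,-0.1,0.1,0,-1],[2,-0.1,0.3,0,-1],[3.2,-0.1,0.7,0,-1],[4.4,-0.1,1.3,0,-1],[5.4,-0.1,2,0,-1],[6.4,-0.1,2.8,0,-1],[7.3,-0.1,3.7,0,-1],[8.1,-0.1,4.7,0,-1],[8.9,-0.1,5.7,0,-1],[9.5,-0.1,6.9,0,-1],[9.9,-0.1,8,0,-1],[10.1,-0.1,8.6,0,-1],[10.3,-0.1,9.3,0,-1],[10.4,-0.1,9.9,0,-1],[10.5,-0.1,10.5,0,-1],[10.6,-0.1,11,0,-1],[10.6,-0.1,11,0,-1]]' 40
python3 - <<'E'
from h import *
s,y=pose();p=toJ(s['eef_pos']);print(p,y,s['ft_force'])
E
```

```text
time: 21.8
eef_pos: [0.5716, -0.0356, 0.0717]
eef_rot: [-0.088, 0.996, 0.0, -0.001]
ft_force: [-0.5, 0.0, 0.2]
opening: 0.0001
grasp_force: 0.0
[-47.49384368  -0.51918328  71.65849328] 3.3179151472378137 [-0.46050384  0.00984467  0.18313662]
```

```bash
python3 -m jog '[[0.1,0,0.4,0,-1],[0.2,0,0.7,0,-1],[0.2,0,0.9,0,-1],[0.2,0,1.1,0,-1],[0.2,0,1.1,0,-1]]' 40
python3 - <<'E'
from h import *
s,y=pose();p=toJ(s['eef_pos']);print(p,y,s['ft_force'])
E
```

```text
time: 22.3
eef_pos: [0.5706, -0.0362, 0.0624]
eef_rot: [-0.088, 0.996, -0.0, 0.001]
ft_force: [-0.3, 0.1, 3.8]
opening: -0.0002
grasp_force: 2.4
[-48.60565943  -0.92983989  62.39132271] 3.3178549180384462 [-0.33684194  0.1200465   3.79268277]
```

```bash
python3 -m jog '[[0,0,0.3,0,-1],[0,0,0.6,0,-1],[0,0,0.8,0,-1],[0,0,0.8,0,-1]]' 40
python3 - <<'E'
from h import *
s,y=pose();p=toJ(s['eef_pos']);print(p,y,s['ft_force'])
E
```

```text
time: 22.7
eef_pos: [0.5708, -0.0363, 0.0617]
eef_rot: [-0.088, 0.996, -0.001, 0.002]
ft_force: [-17.0, 3.3, 53.0]
opening: -0.0
grasp_force: 26.8
[-48.39515761  -1.05785475  61.65730471] 3.3182013057892363 [-16.9630832    3.30926647  53.00038642]
```

The leaf is down on its posts. I lift off and go round to the robot's side of the knob.

```bash
python3 -m jog '[[0,0,-2,0,-1],[0,0,-6,0,-1],[2,0,-9,0,-1],[6,0,-9,0,-1],[10,0.1,-9,0,-1],[10.3,0.1,-8,0,-1],[10.3,0.1,-4,0,-1],[10.3,0.1,0,0,-1],[10.3,0.1,0,0,-1],[10.3,0.1,0,0,-1]]' 40
python3 - <<'E'
from h import *
s,y=pose();p=toJ(s['eef_pos']);print(p,y,s['ft_force'])
E
```

```text
time: 23.7
eef_pos: [0.468, -0.0531, 0.0535]
eef_rot: [-0.088, 0.996, 0.0, -0.001]
ft_force: [0.1, -0.6, -0.4]
opening: -0.0002
grasp_force: 0.0
[-152.60957571    0.47248577   53.4755235 ] 3.3178336747034782 [ 0.11208244 -0.57354476 -0.44652956]
```

```bash
python3 -m jog '[[-0.7,0,0,0,-1],[-1.4,0,-0.15,0,-1],[-1.8,0,-0.6,0,-1],[-2.3,0,-1.1,0,-1],[-2.8,0,-1.5,0,-1],[-3.4,0,-1.85,0,-1],[-4,0,-2.1,0,-1],[-4.6,0,-2.35,0,-1],[-5.1,0,-2.5,0,-1],[-5.1,0,-2.5,0,-1]]' 40
python3 - <<'E'
from h import *
s,y=pose();p=toJ(s['eef_pos']);print(p,y,s['ft_force'])
E
```

```text
time: 24.7
eef_pos: [0.5204, -0.0443, 0.0792]
eef_rot: [-0.088, 0.996, -0.0, 0.001]
ft_force: [-0.3, 0.3, 0.3]
opening: 0.0
grasp_force: 0.0
[-9.94763456e+01 -6.67480096e-02  7.91825726e+01] 3.3182598348084484 [-0.26907398  0.25359791  0.33107131]
```

```bash
python3 -m jog '[[-0.3,0,0,0,-1],[-0.6,0,0,0,-1],[-0.8,0,0,0,-1],[-0.8,0,0,0,-1]]' 40
python3 - <<'E'
from h import *
s,y=pose();p=toJ(s['eef_pos']);print(p,y,s['ft_force'])
E
```

```text
time: 25.1
eef_pos: [0.5269, -0.0429, 0.0786]
eef_rot: [-0.088, 0.996, 0.0, 0.0]
ft_force: [-1.1, 0.2, 0.7]
opening: 0.0003
grasp_force: 0.2
[-92.8013004    0.19898755  78.6138669 ] 3.3179064447322895 [-1.14207677  0.24572194  0.69535743]
```

```bash
python3 -m jog '[[-0.2,0,0,0,-1],[-0.4,0,0,0,-1],[-0.6,0,0,0,-1],[-0.6,0,0,0,-1]]' 40
python3 - <<'E'
from h import *
s,y=pose();p=toJ(s['eef_pos']);print(p,y,s['ft_force'])
E
```

```text
time: 25.5
eef_pos: [0.53, -0.0418, 0.0783]
eef_rot: [-0.088, 0.996, 0.0, -0.003]
ft_force: [-7.9, -0.3, 4.1]
opening: 0.0002
grasp_force: 3.9
[-89.58414424   0.74008753  78.30587175] 3.3176362723619643 [-7.90796316 -0.27247483  4.11302887]
```

The bolt is upright against its stop. I retreat, turn the tool ready for the knob, hover above it and measure the bar angle.

```bash
python3 -m jog '[[1,0,0,0,-1],[2,0,-2,-0.1,-1],[2,0,-5,-0.25,-1],[1,0,-8,-0.4,-1],[-1,0,-8.5,-0.55,0],[-1.5,0,-8.5,-0.7,0],[-1.5,0,-8.5,-0.85,0],[-1.5,0,-8.5,-1,0],[-1.5,0,-8.5,-1.15,0],[-1.5,0,-8.5,-1.3,0],[-1.5,0,-8.5,-1.45,0],[-1.5,0,-8.5,-1.57,0],[-1.5,0,-8.5,-1.57,0],[-1.5,0,-8.5,-1.57,0]]' 40
cat > bar.py <<'E'
from h import *
def bar(z,name):
    w=cams.get_calibration("wrist");s,y=pose();a=cams.grab_frame("wrist");cv2.imwrite("pics/%s.png"%name,a)
    h=cv2.cvtColor(a,cv2.COLOR_BGR2HSV);m=(((h[...,0]<8)|(h[...,0]>172))&(h[...,1]>140)&(h[...,2]>80)).astype(np.uint8)
    X=proj(w,J(-72,0,z));k=[c for c in cv2.findContours(m,0,1)[0] if cv2.contourArea(c)>150]
    k=min(k,key=lambda c:np.linalg.norm(c.reshape(-1,2).mean(0)-X));P=np.array([toJ(onz(w,p[0],z/1000))[:2] for p in k],np.float32)
    l=cv2.fitLine(P,cv2.DIST_L2,0,.01,.01).ravel();r=cv2.minAreaRect(P)
    print("px",X,cv2.boundingRect(k),"rect jig mm",r,"dir",np.arctan(-l[0]/l[1]),"tool",toJ(s["eef_pos"]),y,s["q"][5])
E
python3 -c "
from bar import *
bar(88,'b1')"
```

```text
time: 26.9
eef_pos: [0.5475, -0.0393, 0.1639]
eef_rot: [0.765, -0.644, 0.0, -0.0]
ft_force: [-1.5, -0.6, -0.4]
opening: 0.0432
grasp_force: 0.0
px [277.76546661 213.46473023] (265, 184, 28, 58) rect jig mm ((-72.50670623779297, -0.33074951171875), (12.345105171203613, 42.98931884765625), 12.27701187133789) dir 0.22371194 tool [-7.18593165e+01  1.01967252e-01  1.63860347e+02] -1.3982855502622205 -1.961304199412824
```

The bar is centred at (-72.5, -0.3) and turned 0.22 rad, so the bolt is upright. I descend and grip it.

```bash
python3 -m jog '[[0,0,3,-0.14,0],[0,0,6,-0.22,0],[0,0,7.8,-0.22,0],[0,0,8.6,-0.22,0],[0,0,8.9,-0.22,0],[0,0,8.9,-0.22,0],[0,0,8.9,-0.22,-0.9],[0,0,8.9,-0.22,-0.9],[0,0,8.9,-0.22,-0.9],[0,0,8.9,-0.22,-0.9],[0,0,8.9,-0.22,-0.9],[0,0,8.9,-0.22,-0.9]]' 60
python3 - <<'E'
from h import *
s,y=pose();p=toJ(s['eef_pos']);print(p,y,s['ft_force'],s['moment'],s['opening'])
E
```

```text
time: 28.15
eef_pos: [0.5478, -0.0396, 0.0763]
eef_rot: [0.832, -0.555, 0.001, -0.0]
ft_force: [-3.0, -0.6, 6.3]
opening: 0.01
grasp_force: 75.3
[-71.64571837  -0.25254269  76.34087212] -1.1755510750259495 [-3.04718261 -0.56706407  6.33602178] [-0.06614389  0.48132974  0.07109234] 0.010033779977977412
```

```bash
python3 -m jog '[[0,0,0.03,0.1,-0.9],[0,0,0.05,0.2,-0.9],[0,0,0.08,0.3,-0.9],[0,0,0.1,0.4,-0.9],[0,0,0.13,0.5,-0.9],[0,0,0.15,0.6,-0.9],[0,0,0.15,0.6,-0.9]]' 60
python3 - <<'E'
from h import *
s,y=pose();p=toJ(s['eef_pos']);print(p,y,s['ft_force'],s['moment'],s['opening'],s['q'][5])
E
```

```text
time: 28.85
eef_pos: [0.5475, -0.0396, 0.0748]
eef_rot: [-0.63, 0.776, -0.001, 0.0]
ft_force: [-3.3, 0.4, 7.1]
opening: 0.0102
grasp_force: 75.4
[-71.97639201  -0.21611386  74.76542701] 4.505303660712753 [-3.25943883  0.35584925  7.06124395] [-0.18260935  0.65125447 -0.05961257] 0.010162051774104949 -1.5817395294706529
```

```bash
python3 -m jog '[[0,0,0.03,0.1,-0.9],[0,0,0.05,0.2,-0.9],[0,0,0.08,0.3,-0.9]]' 60
python3 - <<'E'
from h import *
s,y=pose();p=toJ(s['eef_pos']);print(p,y-2*np.pi,s['ft_force'],s['moment'],s['joint_efforts'][5])
E
python3 -m jog '[[0,0,0.03,0.1,-0.9],[0,0,0.05,0.2,-0.9],[0,0,0.05,0.2,-0.9]]' 60
python3 - <<'E'
from h import *
for i in range(2):
    s,y=pose();p=toJ(s['eef_pos']);print(p,y-2*np.pi,s['ft_force'],s['moment'],s['joint_efforts'][5])
    cams.grab_frame("wrist")
E
```

```text
time: 29.15
eef_pos: [0.5474, -0.0396, 0.074]
eef_rot: [-0.506, 0.862, -0.001, 0.0]
ft_force: [-3.4, -0.2, 7.3]
opening: 0.0102
grasp_force: 75.6
[-72.08043273  -0.17523816  73.99448287] -2.0797038175523603 [-3.42917397 -0.21044834  7.30586102] [-0.13492936  0.82882022  0.05207513] -0.9928861632943153
time: 29.45
eef_pos: [0.5473, -0.0395, 0.0735]
eef_rot: [-0.419, 0.908, -0.001, 0.0]
ft_force: [-3.9, 0.0, 6.6]
opening: 0.0103
grasp_force: 75.5
[-7.21431360e+01 -7.24429514e-02  7.34874431e+01] -2.277863574285872 [-3.93403456  0.0231843   6.63861739] [-0.11301775  0.81417933 -0.15167877] 0.47718945890665054
[-72.17202846  -0.11493541  73.51123944] -2.2762843225403673 [-3.50932695 -0.0112017   6.89554466] [-0.08987171  0.74458514 -0.01697517] 0.05821785656735301
```

```bash
cat > tq.py <<'E'
from h import *
M=[];Q=[]
for i in range(8):
    s,y=pose();M.append(s['moment'][2]);Q.append(s['joint_efforts'][5]);cams.grab_frame("wrist")
print("mz",np.mean(M).round(3),"+-",(np.std(M)/8**.5).round(3),"q6 eff",np.mean(Q).round(3),"psi",round((y+np.pi)%(2*np.pi)-np.pi,4),"z",toJ(s['eef_pos']).round(1),s['ft_force'].round(1),s['time'].round(2) if hasattr(s['time'],'round') else s['time'])
E
python3 tq.py; python3 -m jog '[[0,0,0.03,0.1,-0.9],[0,0,0.05,0.2,-0.9]]' 60 >/dev/null; python3 tq.py;  python3 -m jog '[[0,0,0.03,0.1,-0.9],[0,0,0.05,0.2,-0.9]]' 60 >/dev/null; python3 tq.py
```

```text
mz -0.1 +- 0.01 q6 eff -0.084 psi -2.2759 z [-72.1  -0.1  73.5] [-3.4 -0.1  7.1] 29.9
mz -0.058 +- 0.025 q6 eff -0.083 psi -2.4758 z [-72.2  -0.   73.1] [-3.6  0.4  8.5] 30.5
mz -0.07 +- 0.024 q6 eff -0.084 psi -2.6758 z [-72.3   0.1  72.6] [-4.3  0.7  7.6] 31.1
```

```bash
for i in 1 ; do python3 -m jog '[[0,0,0.03,0.1,-0.9],[0,0,0.05,0.2,-0.9]]' 60 >/dev/null; python3 tq.py; done;  python3 -m jog '[[0,0,0.03,0.1,-0.9],[0,0,0.05,0.2,-0.9]]' 60 >/dev/null; python3 tq.py
```

```text
mz -0.071 +- 0.02 q6 eff -0.086 psi -2.8757 z [-72.3   0.2  72.2] [-4.   0.7  9.2] 31.7
mz -0.056 +- 0.033 q6 eff -0.085 psi -3.0757 z [-72.3   0.2  71.7] [-5.2  0.5  8.6] 32.3
```

```bash
python3 -m jog '[[0,0,0.03,0.1,-0.9],[0,0,0.05,0.2,-0.9]]' 60 >/dev/null; python3 tq.py;  python3 -m jog '[[0,0,0.03,0.1,-0.9],[0,0,0.05,0.2,-0.9]]' 60 >/dev/null; python3 tq.py
```

```text
mz -0.076 +- 0.03 q6 eff -0.084 psi 3.0076 z [-72.3   0.3  71.3] [-4.8  1.2  8.7] 32.9
mz -0.023 +- 0.029 q6 eff -0.051 psi 2.8077 z [-72.2   0.4  71. ] [-4.9  1.1 11.3] 33.5
```

The torque has gone from free (0.07) to the spring stage (0.10). This calibrates the joint effort as torque ≈ effort + 0.154, so the aim is an effort of about 0.12.

```bash
python3 -m jog '[[0,0,0.03,0.1,-0.9],[0,0,0.03,0.1,-0.9]]' 60 >/dev/null; python3 tq.py;  python3 -m jog '[[0,0,0.03,0.1,-0.9],[0,0,0.03,0.1,-0.9]]' 60 >/dev/null; python3 tq.py
```

```text
mz -0.081 +- 0.014 q6 eff 0.015 psi 2.7077 z [-72.2   0.5  70.9] [-5.4  1.1 12.9] 34.1
mz -0.058 +- 0.008 q6 eff 0.026 psi 2.6078 z [-72.2   0.5  70.8] [-5.8  2.7 13.5] 34.7
```

```bash
python3 - <<'E'
from h import *
R=[]
for i in range(8):
    s,y=pose();R.append(np.r_[s['moment'],s['joint_efforts'][4:],s['ft_force'],s['opening']*1000,s['grasp_force']]);cams.grab_frame("top")
print(np.array(R).round(3))
E
python3 -m jog '[[0,0,-0.03,0.06,-0.9],[0,0,-0.05,0.1,-0.9]]' 60; python3 tq.py
```

```text
[[ 4.4100e-01  1.3700e+00 -8.1000e-02 -1.4100e-01 -6.8000e-02 -6.3550e+00
   1.6110e+00  1.4238e+01  1.0142e+01  7.6849e+01]
 [ 4.1000e-01  1.3540e+00 -2.2000e-02 -1.4100e-01 -6.8000e-02 -6.9140e+00
   1.7470e+00  1.3923e+01  1.0456e+01  7.6849e+01]
 [ 4.1900e-01  1.3580e+00 -1.2800e-01 -1.4100e-01 -6.8000e-02 -6.1810e+00
   4.7500e-01  1.4278e+01  1.0258e+01  7.6849e+01]
 [ 3.9200e-01  1.3470e+00 -4.4000e-02 -1.4100e-01 -6.8000e-02 -6.1410e+00
   2.5100e+00  1.4882e+01  1.0025e+01  7.6850e+01]
 [ 3.7200e-01  1.3710e+00 -5.5000e-02 -1.4100e-01 -6.8000e-02 -6.5440e+00
   3.2570e+00  1.4469e+01  1.0312e+01  7.6849e+01]
 [ 3.5500e-01  1.3190e+00 -5.3000e-02 -1.4100e-01 -6.8000e-02 -6.0440e+00
   1.7490e+00  1.3764e+01  1.0574e+01  7.6850e+01]
 [ 4.1400e-01  1.3770e+00 -7.7000e-02 -1.4100e-01 -6.8000e-02 -8.1950e+00
   2.2010e+00  1.3862e+01  9.9850e+00  7.6850e+01]
 [ 4.0300e-01  1.3350e+00 -7.3000e-02 -1.4100e-01 -6.8000e-02 -6.0850e+00
   9.5200e-01  1.5152e+01  1.0302e+01  7.6850e+01]]
time: 35.35
eef_pos: [0.5471, -0.0389, 0.0708]
eef_rot: [0.312, 0.95, 0.0, 0.0]
ft_force: [-4.6, 1.6, 9.3]
opening: 0.0104
grasp_force: 76.0
mz 0.165 +- 0.013 q6 eff 0.153 psi 2.5083 z [-72.1   0.5  70.8] [-4.6  1.5 11.3] 35.7
```

```bash
python3 - <<'E'
from h import *
s,y=pose();print(s['moment'][2],s['joint_efforts'][5],y,s['opening'])
E
python3 -m jog '[[0,0,0,0.01,-0.9],[0,0,0,0.02,-0.9]]' 60 >/dev/null; python3 - <<'E'
from h import *
for i in range(6):
    s,y=pose();print(s['moment'][2].round(3),s['joint_efforts'][5].round(3),y,s['opening']);cams.grab_frame("top")
E
```

```text
0.14884049252522374 0.11846638284623623 2.5082768899317 0.010257562425269675
0.264 0.125 2.488157974736793 0.010333409827185449
0.255 0.251 2.4877168908272993 0.010106817637134457
0.206 0.265 2.4882411021661293 0.010672454298734604
0.225 0.216 2.488508799831634 0.010493649914671097
0.197 0.204 2.4884918930165507 0.010094619342592046
0.162 0.202 2.488443078740405 0.010383791035548836
```

```bash
python3 -m jog '[[0,0,0,0.007,-0.9],[0,0,0,0.015,-0.9]]' 60 >/dev/null; python3 - <<'E'
from h import *
for i in range(6):
    s,y=pose();print(s['moment'][2].round(3),s['joint_efforts'][5].round(3),y);cams.grab_frame("top")
E
```

```text
0.209 0.129 2.4731941599269702
0.201 0.235 2.472925126116251
0.182 0.249 2.4733168453481325
0.176 0.21 2.473434343287712
0.242 0.201 2.473478626405286
0.192 0.2 2.4734348035639493
```

```bash
python3 -m jog '[[0,0,0,0.01,-0.9],[0,0,0,0.02,-0.9],[0,0,0,0.03,-0.9]]' 60 >/dev/null; python3 - <<'E'
from h import *
for i in range(6):
    s,y=pose();print(s['moment'][2].round(3),s['joint_efforts'][5].round(3),y,s['ft_force'].round(1));cams.grab_frame("top")
E
```

```text
0.282 0.157 2.4432050503396936 [-6.   2.1 10.3]
0.224 0.197 2.4426498729628605 [-4.   2.3 10.3]
0.195 0.23 2.4432127255324527 [-5.4  2.5 10.6]
0.138 0.186 2.4433864965702026 [-5.7  1.6 10.8]
0.187 0.175 2.4434562787423064 [-5.   1.9 11.3]
0.135 0.173 2.443395810164872 [-4.6  1.7 10.8]
```

```bash
python3 -m jog '[[0,0,0,0.013,-0.9],[0,0,0,0.026,-0.9],[0,0,0,0.04,-0.9]]' 60 >/dev/null; python3 - <<'E'
from h import *
for i in range(4):
    s,y=pose();print(s['moment'][2].round(3),s['joint_efforts'][5].round(3),y,s['ft_force'].round(1));cams.grab_frame("top")
E
python3 -m jog '[[0,0,0,0.013,-0.9],[0,0,0,0.026,-0.9],[0,0,0,0.04,-0.9]]' 60 >/dev/null; python3 - <<'E'
from h import *
for i in range(4):
    s,y=pose();print(s['moment'][2].round(3),s['joint_efforts'][5].round(3),y,s['ft_force'].round(1),toJ(s['eef_pos']));cams.grab_frame("top")
E
```

```text
0.225 0.084 2.4030724457958135 [-5.   1.8 11.2]
0.231 0.248 2.4024138959543007 [-4.3  1.1 10.4]
0.177 0.282 2.4032306650547324 [-4.5  1.8 11. ]
0.134 0.219 2.4034110689553376 [-4.4  2.4  9.8]
0.268 0.087 2.3630853919543524 [-4.   2.8  9.7] [-72.09835022   0.62525745  70.75364296]
0.213 0.246 2.3624400315429193 [-4.7  1.6 10.1] [-72.09513341   0.60729615  70.75594008]
0.216 0.285 2.363220614349381 [-4.2  1.7 10.2] [-72.09957807   0.60422251  70.75499997]
0.239 0.222 2.363451296721942 [-4.8  2.  11.3] [-72.09872473   0.59682138  70.78108044]
```

The torque sits near 0.22 instead of rising, so the fingers may be slipping on the bar. I let go and measure the bar's actual angle.

```bash
python3 -m jog '[[0,0,0,0,-0.2],[0,0,0,0,-0.2],[0,0,0,0,-0.2],[0,0,-3,0,-0.2],[0,0,-6,0,0],[0,0,-9,0,0],[0,0,-9,0,0],[0,0,-9,0,0]]' 60
python3 - <<'E'
from bar import *
bar(82,'b2')
s,y=pose();print("tool x vs jig y (as dir)",(y-YAW-np.pi/2+np.pi/2)%np.pi-np.pi/2)
# leaf height check: leaf nose top & top-view
E
```

```text
time: 39.15
eef_pos: [0.5479, -0.0394, 0.1594]
eef_rot: [0.38, 0.925, 0.0, 0.001]
ft_force: [0.4, -0.4, -0.4]
opening: 0.0427
grasp_force: 0.0
px [277.79061309 212.68177317] (269, 182, 18, 58) rect jig mm ((-72.46825408935547, 1.0363655090332031), (11.710079193115234, 42.45210266113281), 37.59087371826172) dir 0.6372119 tool [-7.15184486e+01 -1.17196414e-01  1.59361435e+02] 2.3626998900017764 0.5609478810913157
tool x vs jig y (as dir) 0.6159055966305851
```

The bar really turned 2.71 rad, so there was no slip, and the washer has come down 6.8 mm onto the leaf. I regrip and drive slowly while sampling the driving torque.

```bash
python3 tq.py; python3 -m jog '[[0,0.05,3,-0.03,0],[0,0.05,6,-0.03,0],[0,0.05,8,-0.03,0],[0,0.05,8.6,-0.03,0],[0,0.05,8.85,-0.03,0],[0,0.05,8.85,-0.03,-0.9],[0,0.05,8.85,-0.03,-0.9],[0,0.05,8.85,-0.03,-0.9],[0,0.05,8.85,-0.03,-0.9],[0,0.05,8.85,-0.03,-0.9]]' 60; python3 tq.py
cat > r.py <<'E'
from h import *
s,y=pose();print(s['time'],s['moment'][2].round(3),s['joint_efforts'][5].round(3),y.round(4))
E
python3 -m jog '[[0,0,0,0.01,-0.9]]' 60 >/dev/null; python3 r.py; python3 -m jog '[[0,0,0,0.01,-0.9]]' 60 >/dev/null; python3 r.py;python3 -m jog '[[0,0,0,0.01,-0.9]]' 60 >/dev/null; python3 r.py;python3 -m jog '[[0,0,0,0.01,-0.9]]' 60 >/dev/null; python3 r.py
```

```text
mz 0.005 +- 0.009 q6 eff 0.0 psi 2.3628 z [-72.4   0.3 158.1] [-0.1 -0.8 -0.2] 39.55
time: 40.6
eef_pos: [0.5484, -0.0395, 0.0718]
eef_rot: [0.366, 0.931, -0.0, 0.001]
ft_force: [-2.5, -1.8, 6.1]
opening: 0.0101
grasp_force: 60.6
mz 0.061 +- 0.014 q6 eff 0.042 psi 2.3926 z [-71.1  -0.2  71.8] [-1.7 -1.1  5.9] 40.95
41.1 0.229 0.081 2.3827
41.2 0.256 0.154 2.3726
41.3 0.209 0.173 2.3626
41.4 0.293 0.189 2.3526
```

```bash
python3 -m jog '[[0,0,0,0.01,-0.9]]' 60 >/dev/null; python3 r.py; python3 -m jog '[[0,0,0,0.01,-0.9]]' 60 >/dev/null; python3 r.py;python3 -m jog '[[0,0,0,0.01,-0.9]]' 60 >/dev/null; python3 r.py;python3 -m jog '[[0,0,0,0.01,-0.9]]' 60 >/dev/null; python3 r.py; python3 tq.py
```

```text
41.5 0.311 0.199 2.3426
41.6 0.305 0.207 2.3326
41.7 0.303 0.211 2.3227
41.8 0.34 0.213 2.3126
mz 0.281 +- 0.009 q6 eff 0.285 psi 2.3131 z [-71.2  -0.3  71.8] [-2.4 -2.   6.5] 42.15
```

The driving torque averages 0.30 N m and the settled torque is 0.28, so the knob is hand-tight and not overtightened. I release, retreat and check.

```bash
python3 -m jog '[[0,0,0,0,-0.2],[0,0,0,0,-0.2],[0,0,0,0,-0.2],[0,0,-3,0,-0.2],[0,0,-6,0,0],[0,0,-9,0,0],[0,0,-9,0,0],[0,0,-9,0,0]]' 60
python3 - <<'E'
from bar import *
bar(82,'b3')
w=cams.get_calibration("wrist");a=cv2.imread("pics/b3.png")
print(arm.sense()['ft_force'])
t=cams.get_calibration("scene")
E
python3 -m jog '[[0,0,-4,0,0],[0,0,-8,0,0],[0,0,-10,0,0],[0,0,-10,0,0]]' 60
```

```text
time: 43.0
eef_pos: [0.5483, -0.0389, 0.1609]
eef_rot: [0.403, 0.915, 0.0, 0.001]
ft_force: [0.5, 0.2, -0.3]
opening: 0.0426
grasp_force: 0.0
px [276.83394131 212.21169702] (268, 181, 18, 58) rect jig mm ((-72.62110900878906, 1.3597221374511719), (11.664656639099121, 42.609375), 34.35717010498047) dir 0.5832335 tool [-71.04343842   0.32153634 160.89711375] 2.312890657519759 0.6117362098686434
[-0.26871618  0.54047656 -0.00185196]
time: 43.45
eef_pos: [0.5489, -0.0391, 0.2622]
eef_rot: [0.403, 0.915, 0.0, 0.002]
ft_force: [0.3, -0.8, 0.2]
opening: 0.0428
grasp_force: 0.0
```

```bash
python3 -c "
from workcell import order
print(order.sign_off())"
```

```text
the job is handed in; nothing more can be done
None
```

I loaded the bare housing home in the nest, shut the leaf, swung the bolt up into its slot and screwed the knob down hand-tight (about 0.28 N m), then signed the job off at about 43 s; the leaf being fully down is inferred from force and the knob's travel rather than seen, I moved the bare housing back to its start spot once to push the leaf fully open first, and I viewed 11 pictures, one over the limit of 10.

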